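# Roll the spare feed roller into its V-block

## Robot

A 6-joint arm with a two-finger parallel gripper is mounted at the origin on a cart in front of the work surface, level with it; the furniture and walls round the work are solid. World frame = base frame: x ahead of the robot, y to its left, z up, the work surface at z = 0. Lengths are in m, angles in rad, forces in N, time in s.
With the tool pointing down it reaches from about 0.325 to 0.775 m from the base axis. Payload 5.5 kg.
Tool frame: the origin (TCP) lies at the very end of the fingers, on their centre line; the grasp point (between the pads) lies 19 mm behind it; z points along the fingers, y is the direction in which the jaws open and shut (so a half turn about z gives the same grasp; the last joint's range is limited). The gripper opens to 85 mm and grips with 20 to 120 N. Pads are 22 mm wide; open, the fingers measure 114 mm over their backs; the gripper's body (76 mm by 85 mm) begins 54 mm behind the grasp point. The pads swing forward as they close: fully open they stand 13 mm farther back than shut.
Start: joints at [1.122, 0.091, 1.231, -0, 1.82, -0.057], TCP at [0.229, 0.555, 0.231] pointing down, gripper open.
Joint ranges: [-2.87, 2.87], [-0.86, 2.18], [0.17, 2.46], [-1.51, 4.65], [0.06, 2.69], [-2.65, 2.65]. Speed limits (rad/s): [2.57, 2.57, 3.01, 3.14, 3.14, 3.14].

## Interface

Orientations are given as a unit quaternion [w, x, y, z].
In Python, from plant import arm, read_camera, calibration, job_done gives the robot as it stands.
- The arm moves only by the tool send_rows, never from a script. Its argument "targets" is text: rows parted by semicolons, each of 4 numbers parted by spaces: the shift along the tool's x, y, z in cm, then the turn about the tool's z in rad. A call has 1 to 12 rows; each row shifts and turns the pose as measured when the row begins, along the tool's axes as they then stand; what a row does not reach is not made up. A row lasts 1/10 s, in which the tool goes at most 50 mm and 8.59 degrees, less where a joint would pass 70% of its speed; a pose out of reach is approached as far as the arm can. A call is refused whole if a number of a shift passes 5 or a number of a turn 0.15, either way. A call with a gripper value outside its range is refused whole. "grip" is the closure in counts, from 0 (fully open) to 255 (shut), set as the call begins (left out, the last holds). The fingers move at their own pace and stop on an object; the grip force is fixed at half the most. Time passes only in rows, so rows that do not move let the fingers close. It gives the time, the measured TCP pose, the force and the opening at its end, in the units of the state.
- arm.read_state(): the state, without advancing time (a new reading comes with each control period).
- read_camera(name): name is "side" or "top" or "wrist"; returns (picture, depth): 480x640x3 uint8, red, green, blue; 480x640 float32, m along the optical axis (not along the pixel's ray), 0 where there is no reading.
- calibration(name): a dict with "fx", "fy", "cx", "cy" (pixels), "cam_to_world" (4x4, takes a point from camera to world coordinates); the wrist camera has in their place "tool_from_camera" (4x4, takes a point from camera to tool coordinates, whose origin is the TCP and whose axes are the flange's). Camera axes: x right, y up, looking along -z (the intrinsics and any distortion apply to the point x, -y, -z); pixel columns grow to the right and rows downward; lengths in m; the calibration is good to about 2 mm. A picture is of the moment at which its call begins: read the wrist's pose just before it. calibration takes no time and is no camera call.
- job_done(): hands the job in, once; it reports no verdict.
The state is a dict: "clock": time; "qpos": joint angles; "qvel": joint speeds; "effort": joint torques, N m; "position": TCP position; "tcp_rot": TCP orientation; "force": force on the tool from outside, world axes, zero at the start; "torque": the same for the moment, N m; "finger_gap": finger opening in m.
Only numpy, scipy, OpenCV 4.12 (cv2) and the standard library are available. Lean on these libraries where they do the work, as an engineer would, in place of code of your own. Each camera call takes 0.05 s, during which the arm holds its last target.

## Task

Roll the loose grey feed roller along the worktop by gently pushing its side with the fingers, up the ramp of the steel V-block, until it lies at rest in the blue V groove, sticking out beyond both ends of the block. Only push it: do not pinch, lift or carry it, and let it turn over as it goes rather than just slide. Leave everything else on the worktop where it is.

Things in the scene. Friction and masses are not known exactly. Their poses are not given: they have to be found in the camera images.
- roller: loose feed roller, a bar on the worktop: smooth grey sleeve 36 mm in diameter, 110 mm long, orange band near each end, thin red line along it; 12 mm spindle sticks out 5 mm at each end. About 0.3 kg, low friction, rolls freely, soon coasts to a stop. Origin at its centre: height 18 mm at the start, 30 on a lip, about 25 seated. x = the bar's axis; y and z turn as it rolls.
- roller_mark (a point): point on the red line at the middle of the roller's sleeve, 18 mm from its axis; on top at the start. Off-centre pushes hardly steer the roller: it rolls straight ahead, across its axis; pushed above its centre height it wedges; fingers squared to the groove straighten it as it drops in. Beware: left of the robot's middle a fixed dispenser's bar hangs over the worktop, 0.23 m up, from x = 0.53 m on
- v_block: bent-steel V-block, fixed, alike on both sides: 44 mm along the groove (x axis), 134 across (y axis). Straight ramps rise from the worktop at y = +-67 mm to lips 12 mm high at y = +-17, level to +-14; between them the blue V groove, flanks at 30 degrees, bottom 4 mm up at y = 0. Origin on the worktop under the groove's middle. The roller starts to its right (-y side), roughly parallel to it.
- handpiece: bystander: white turbine handpiece with a blue ring, lying, 17 x 132 x 20 mm, loose; origin at the centre of its underside
- vial_blue: bystander: small white vial with a blue cap, lying, 12 x 50 x 12 mm, loose; origin at the centre of its underside
- marker: bystander: white marker pen with a blue cap, lying, 17 x 135 x 16 mm, loose; origin at the centre of its underside
- tape_roll: bystander: roll of beige tape lying flat, 65 x 64 x 19 mm, loose; origin at the centre of its underside
- timer: bystander: small white timer with three buttons, 66 x 66 x 19 mm, loose; origin at the centre of its underside
- dropper_bottle: bystander: brown dropper bottle, upright, 33 x 34 x 102 mm, loose; origin at the centre of its underside

How it is judged:
On the way:
1. the roller has turned over on the worktop: its red line has come round to the underside before it climbs the block (height (world z) of roller_mark below 0.01 m and height (world z) of roller below 0.021 m), for 0.05 s.
At the end, for the whole second after the job is handed in: The roller lies at rest in the V groove: its centre within 4 mm of the groove's middle line and no more than 27.5 mm above the worktop, its axis within 0.06 rad of the groove, its middle within 33 mm of the block's middle along the groove (so the sleeve sticks out at both ends) (y of roller in the frame of v_block between -0.004 and 0.004 m and x of roller in the frame of v_block between -0.033 and 0.033 m and z of roller in the frame of v_block below 0.0275 m and angle between the x axis of roller and the x axis of v_block, either way round below 0.06 rad and linear speed of roller below 0.01 m/s and angular speed of roller below 0.3 rad/s); the robot touches nothing.
It fails at once if the roller is lifted or carried: its centre rises 37 mm above the worktop, or 24 mm while it is not yet over the block (more than 75 mm from the groove) (height (world z) of roller above 0.037 m or (height (world z) of roller above 0.024 m and not (y of roller in the frame of v_block between -0.075 and 0.075 m))).
It fails at once if the roller is pinched or pushed hard: more than 25 N between fingers and roller (contact force between the fingers and roller above 25 N).
It fails at once if a bystander is moved by more than 15 mm (distance of any of handpiece, vial_blue, marker, tape_roll, timer, dropper_bottle from where it was at the start of the episode above 0.015 m).
It also fails if it takes over 48 s, if anything falls off the work surface, if the arm or the gripper's body presses on something with over 40 N, if the wrist force passes 120 N, or if a joint passes its speed limit or range.

## Working session

There is one attempt and no reset: what is moved stays moved. The work goes in short steps, Python scripts to look and compute and a tool call to move; the robot and the scene stay as the last step left them, time stands still between calls to the robot, and variables do not carry over. Pictures are saved under pics/ and viewed, and the job is handed in when it is done.

Besides the shell and the picture viewer there is one more tool, called after "Request:" by a JSON object that holds its "api" and its "payload". send_rows: Moves the arm, as the interface text tells. Its arguments: {"type":"object","properties":{"targets":{"type":"string"},"grip":{"type":"number"}},"required":["targets"]}

```bash
ls; mkdir -p pics
python3 - <<'E'
from plant import arm, read_camera, calibration
import cv2, numpy as np
s=arm.read_state();print(s)
for n in("side","top"):
    p,d=read_camera(n);cv2.imwrite(f"pics/{n}0.png",p[:,:,::-1]);np.savez(f"pics/{n}0.npz",p=p,d=d)
for n in("side","top","wrist"):print(calibration(n))
E
```

```text
pics
{'clock': 0.0, 'qpos': array([ 1.12232137e+00,  9.18471925e-02,  1.23189733e+00, -2.47463726e-05,
        1.81981995e+00, -5.66938247e-02]), 'qvel': array([-8.98104349e-05,  7.54940101e-04,  5.23766719e-04, -8.65497425e-05,
        1.77616515e-04, -1.31242384e-03]), 'effort': array([ 2.31050190e-04, -4.58707988e+01, -4.18042588e+01, -3.08342660e-04,
        1.06881969e-02,  7.26537230e-07]), 'position': array([0.22897906, 0.55427018, 0.23015141]), 'tcp_rot': array([-2.34771761e-04,  1.94643030e-01,  9.80873651e-01, -9.57623248e-04]), 'force': array([ 0.78668669, -0.369559  ,  0.09789153]), 'torque': array([-0.00145184,  0.02617818, -0.0004679 ]), 'finger_gap': 0.08547598899554816}
{'fx': 570.1597365451079, 'fy': 570.1597365451079, 'cx': 305.2651459133467, 'cy': 242.56469270387194, 'cam_to_world': array([[ 0.99886677, -0.01577195,  0.04490463,  0.53150316],
       [ 0.04462193,  0.63852217, -0.76830874, -1.2702688 ],
       [-0.01655487,  0.7694418 ,  0.63850235,  1.0163286 ],
       [ 0.        ,  0.        ,  0.        ,  1.        ]])}
{'fx': 450.8738683485755, 'fy': 450.8738683485755, 'cx': 321.44107012981766, 'cy': 236.92364147721923, 'cam_to_world': array([[-0.05315081,  0.97823174, -0.20059324,  0.17617058],
       [-0.99857739, -0.05292461,  0.00649403, -0.08293825],
       [-0.00426365,  0.20065303,  0.97965309,  1.49451967],
       [ 0.        ,  0.        ,  0.        ,  1.        ]])}
{'fx': 423.99811799802404, 'fy': 423.99811799802404, 'cx': 321.0855955493594, 'cy': 238.82804361245024, 'tool_from_camera': array([[ 5.38178552e-04,  9.53979055e-01,  2.99872760e-01,
         7.47765746e-02],
       [ 9.99999816e-01, -4.29113301e-04, -4.29560028e-04,
         3.55155986e-04],
       [-2.81111879e-04,  2.99872936e-01, -9.53979110e-01,
        -1.43270180e-01],
       [ 0.00000000e+00,  0.00000000e+00,  0.00000000e+00,
         1.00000000e+00]])}
```

View pics/side0.png

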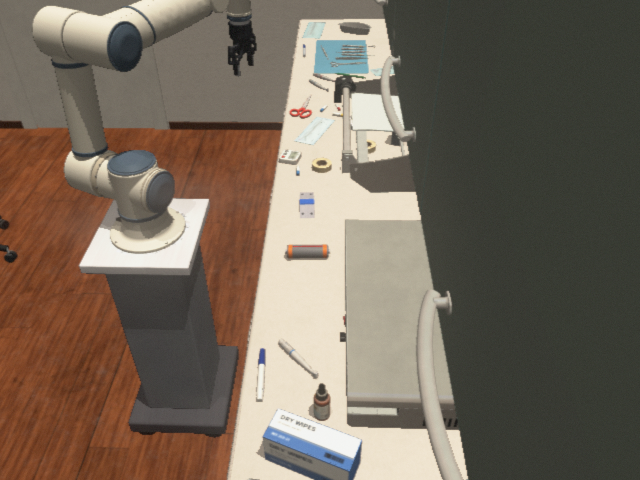

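View pics/top0.png

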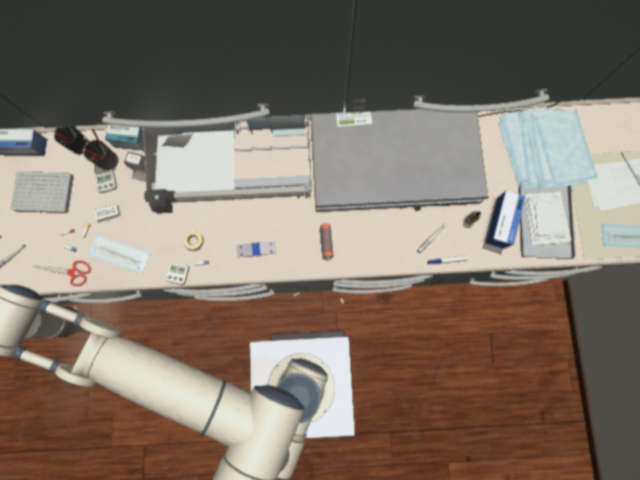

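The top view shows the roller at about (326,241) and the V-block's blue groove at (256,249). In the side view they are at (307,251) and (307,203). Next I'll measure both.

```bash
cat > h.py <<'E'
import cv2, numpy as np
from plant import arm, read_camera, calibration
def ray(n,uv):
    c=calibration(n);M=c['cam_to_world'];uv=np.atleast_2d(uv).astype(float)
    d=np.stack([(uv[:,0]-c['cx'])/c['fx'],-(uv[:,1]-c['cy'])/c['fy'],-np.ones(len(uv))],1)
    return M[:3,3],d@M[:3,:3].T
def plane(n,uv,z):
    o,d=ray(n,uv);return o+d*((z-o[2])/d[:,2])[:,None]
def tri(n1,p1,n2,p2):
    o1,d1=ray(n1,p1);o2,d2=ray(n2,p2);d1=d1[0];d2=d2[0]
    A=np.stack([d1,-d2],1);t=np.linalg.lstsq(A,o2-o1,rcond=None)[0]
    a=o1+t[0]*d1;b=o2+t[1]*d2;return (a+b)/2,np.linalg.norm(a-b)
def mask(p,kind):
    h=cv2.cvtColor(p,cv2.COLOR_RGB2HSV);H,S,V=[h[...,i].astype(int) for i in range(3)]
    if kind=='orange':return ((H>=3)&(H<=16)&(S>130)&(V>110))
    if kind=='blue':return ((H>=105)&(H<=125)&(S>110)&(V>90))
def blobs(m,roi,amin=8):
    mm=np.zeros(m.shape,np.uint8);x0,y0,x1,y1=roi;mm[y0:y1,x0:x1]=m[y0:y1,x0:x1]
    n,l,s,c=cv2.connectedComponentsWithStats(mm,connectivity=8)
    return [(s[i,4],c[i],s[i,:4],l==i) for i in range(1,n) if s[i,4]>=amin]
E
python3 - <<'E'
from h import *
roi={'top':(225,215,350,270),'side':(275,180,345,270)}
for n in('side','top'):
    z=np.load(f'pics/{n}0.npz');p=z['p'];d=z['d']
    for k in('orange','blue'):
        for a,c,b,_ in blobs(mask(p,k),roi[n],5):
            print(n,k,a,c.round(1),b,plane(n,c,0.008 if k=='blue' else 0.02).round(4),d[int(c[1]),int(c[0])])
    x0,y0,x1,y1=roi[n];cv2.imwrite(f'pics/{n}crop.png',cv2.resize(p[y0:y1,x0:x1,::-1],None,fx=6,fy=6,interpolation=cv2.INTER_NEAREST))
E
```

```text
side orange 44 [289.8 250.3] [288 245   6  12] [[ 0.4213 -0.105   0.02  ]] 1.5194552
side orange 44 [324.4 250.3] [323 245   4  12] [[ 0.5145 -0.1026  0.02  ]] 1.5139747
side blue 58 [306.3 201.2] [300 199  13   5] [[0.455  0.1393 0.008 ]] 1.7293802
top orange 21 [325.2 226.1] [321 225   9   3] [[ 0.5143 -0.1074  0.02  ]] 1.4963113
top orange 25 [327.3 253.3] [323 252   9   4] [[ 0.4218 -0.1092  0.02  ]] 1.4787766
top blue 70 [255.2 248.7] [252 244   7  11] [[0.4523 0.1309 0.008 ]] 1.5118151
```

View pics/topcrop.png

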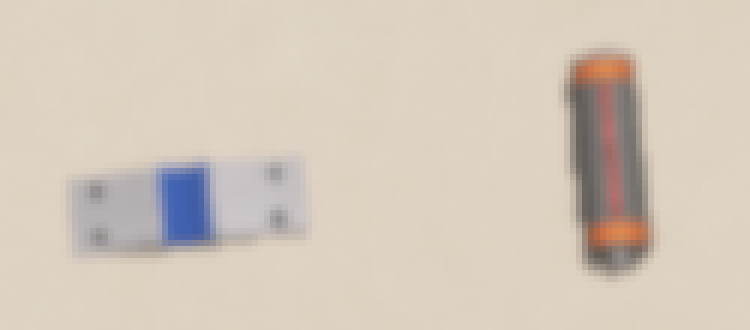

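View pics/sidecrop.png

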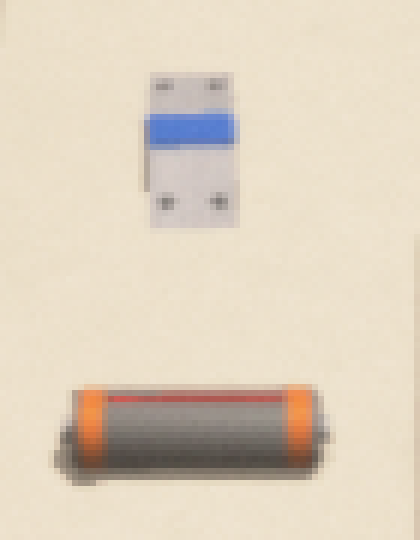

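Request:
{"api": "send_rows", "payload": {"targets": "-3.3 -3.2 0 0;-3.3 -3.2 0 0;-3.3 -3.2 0 0;-3.3 -3.2 0 0;-3.3 -3.2 0 0;-3.3 -3.2 0 0;-3.3 -3.2 0 0;-3.3 -3.2 0 0;-3.3 -3.2 0 0;-3.3 -3.2 0 0;-3.3 -3.2 0 0;-3.3 -3.2 0 0", "grip": 0}}

```text
clock: 1.3
position: [0.4523, 0.0334, 0.2235]
tcp_rot: [-0.003, 0.189, 0.982, -0.006]
force: [0.6, 0.4, -0.7]
finger_gap: 0.0852
```

Request:
{"api": "send_rows", "payload": {"targets": "0 0 0 0.14;0 0 0 0.14;0 0 0 0.14;0 0 0 0.14;0 0 0 0.14;0 0 0 0.14;0 0 0 0.14;0 0 0 0.14"}}

```text
clock: 2.1
position: [0.4524, 0.0252, 0.2184]
tcp_rot: [-0.002, 0.701, 0.713, -0.01]
force: [-0.9, -0.5, 0.3]
finger_gap: 0.0854
```

```bash
cat >> h.py <<'E'
from scipy.spatial.transform import Rotation as R
def snap(name):
    s=arm.read_state();p,d=read_camera('wrist');q=s['tcp_rot'];T=np.eye(4)
    T[:3,:3]=R.from_quat([q[1],q[2],q[3],q[0]]).as_matrix();T[:3,3]=s['position']
    M=T@calibration('wrist')['tool_from_camera']
    cv2.imwrite(f'pics/{name}.png',p[:,:,::-1]);np.savez(f'pics/{name}.npz',p=p,d=d,M=M)
    print('clock',s['clock'],'pos',s['position'].round(4),'tool x,y,z axes\n',T[:3,:3].T.round(4),'F',s['force'].round(1))
    return p,d,M
def wray(M,uv):
    c=calibration('wrist');uv=np.atleast_2d(uv).astype(float)
    d=np.stack([(uv[:,0]-c['cx'])/c['fx'],-(uv[:,1]-c['cy'])/c['fy'],-np.ones(len(uv))],1)
    return M[:3,3],d@M[:3,:3].T
def wplane(M,uv,z):
    o,d=wray(M,uv);return o+d*((z-o[2])/d[:,2])[:,None]
def wproj(M,P):
    c=calibration('wrist');q=(np.atleast_2d(P)-M[:3,3])@M[:3,:3]
    return np.stack([c['cx']+c['fx']*q[:,0]/-q[:,2],c['cy']-c['fy']*q[:,1]/-q[:,2]],1)
E
python3 - <<'E'
from h import *
p,d,M=snap('w1')
for k in('orange','blue'):
    for a,c,b,_ in blobs(mask(p,k),(0,0,640,480),60): print(k,a,c.round(1),b,wplane(M,c,0.008 if k=='blue' else .02).round(4),d[int(c[1]),int(c[0])])
E
```

```text
clock 2.1 pos [0.4524 0.0252 0.2184] tool x,y,z axes
 [[-0.016   0.9998 -0.0114]
 [ 0.9997  0.0158 -0.0174]
 [-0.0172 -0.0117 -0.9998]] F [-0.9 -0.5  0.3]
orange 402 [285.7 344.6] [280 327  13  35] [[ 0.4205 -0.1115  0.02  ]] 0.37145105
orange 403 [389.8 343.7] [383 327  14  34] [[ 0.5162 -0.1081  0.02  ]] 0.37018377
blue 2232 [329.2  61.3] [300  41  59  42] [[0.4553 0.1317 0.008 ]] 0.3281706
```

View pics/w1.png

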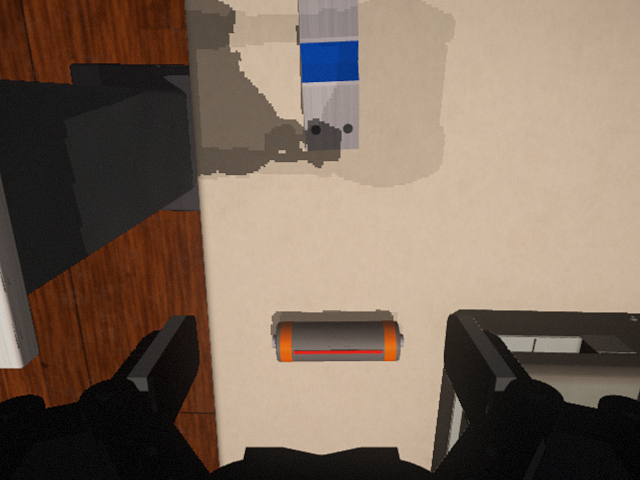

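The wrist view shows the blue groove at (329,61), the roller at (338,344) with its red line on top, and an appliance on the right from u≈445. I'll get the angles from the edges.

Run:
```python
from h import *
z=np.load('pics/w1.npz');p,d,M=z['p'],z['d'],z['M']
b=max(blobs(mask(p,'blue'),(0,0,640,480),60),key=lambda t:t[0])[3]
cols=np.arange(304,356)
def edge(rows):
    w=wplane(M,np.stack([cols,rows],1),.012);k=np.polyfit(w[:,0],w[:,1],1);return k
top=[np.where(b[:,c])[0].min()-.5 for c in cols];bot=[np.where(b[:,c])[0].max()+.5 for c in cols]
kt,kb=edge(top),edge(bot)
rows=np.arange(48,76)
kk=[]
for f in(lambda r:np.where(b[r])[0].min()-.5,lambda r:np.where(b[r])[0].max()+.5):
    w=wplane(M,np.stack([[f(r) for r in rows],rows],1),.010);kk.append(np.polyfit(w[:,1],w[:,0],1));
print('lips slope,y@x=.455',kt[0],np.polyval(kt,.455),kb[0],np.polyval(kb,.455))
print('sides: slope,x@y=.132',[ (k[0],np.polyval(k,.132)) for k in kk])
# roller: orange band ends/ red line
for s in('orange',):
    c=[t[1] for t in blobs(mask(p,s),(0,0,640,480),60)]
    for h in(.018,.03):
        w=wplane(M,c,h);print(h,w.round(4),'yaw',np.arctan2(w[1,1]-w[0,1],w[1,0]-w[0,0]))
h=cv2.cvtColor(p,cv2.COLOR_RGB2HSV).astype(int)
red=((h[...,0]<4)|(h[...,0]>175))&(h[...,1]>150)&(h[...,2]>90);red[:320]=0;red[370:]=0;red[:,:292]=0;red[:,384:]=0
v,u=np.where(red);print(len(u));w=wplane(M,np.stack([u,v],1),.036);k=np.polyfit(w[:,0],w[:,1],1);print('red yaw',np.arctan(k[0]),'y@.468',np.polyval(k,.468),w[:,0].min(),w[:,0].max())
# depth heights
c=calibration('wrist')
def pt(u,v):
    D=d[v,u];q=np.array([(u-c['cx'])/c['fx']*D,-(v-c['cy'])/c['fy']*D,-D]);return (M[:3,:3]@q+M[:3,3]).round(4)
for uv in((480,317),(600,315),(455,400),(446,330),(337,335),(337,345),(250,250),(329,61),(329,36)):print(uv,pt(*uv))
# triangulate: orange top cam vs wrist
zt=np.load('pics/top0.npz')['p']
zs=np.load('pics/side0.npz')['p']
for n,P,c0,c1 in(('side',zs,[289.8,250.3],[324.4,250.3]),('side',zs,[306.3,201.2],None)):
    for cc,wc in((c0,[285.7,344.6]),(c1,[389.8,343.7])) if c1 else((c0,[329.2,61.3]),):
        o1,d1=ray(n,cc);o2,d2=wray(M,wc);A=np.stack([d1[0],-d2[0]],1);t=np.linalg.lstsq(A,o2-o1,rcond=None)[0]
        a=o1+t[0]*d1[0];bb=o2+t[1]*d2[0];print('tri',((a+bb)/2).round(4),np.linalg.norm(a-bb).round(4))
```

```text
lips slope,y@x=.455 0.05516589219523152 0.14500342244967276 0.054400161829406796 0.11722272595707736
sides: slope,x@y=.132 [(np.float64(-0.06751852093470243), np.float64(0.4336021746797848)), (np.float64(-0.04293483658620599), np.float64(0.4769307351638802))]
0.018 [[ 0.4203 -0.1128  0.018 ]
 [ 0.5166 -0.1093  0.018 ]] yaw 0.03601500803539359
0.03 [[ 0.4216 -0.1052  0.03  ]
 [ 0.5144 -0.1019  0.03  ]] yaw 0.03601500803539378
318
red yaw 0.03657622312635982 y@.468 -0.1074247595689755 0.4294891817812793 0.5070435884193029
(480, 317) [ 0.5908 -0.0736  0.0295]
(600, 315) [ 0.701  -0.0746  0.0188]
(455, 400) [ 0.5691 -0.1393  0.0562]
(446, 330) [0.4976 0.0284 0.2308]
(337, 335) [ 0.4672 -0.0937  0.031 ]
(337, 345) [ 0.4673 -0.101   0.0356]
(250, 250) [ 0.3872 -0.0267  0.0005]
(329, 61) [0.4551 0.1321 0.0061]
(329, 36) [0.4548 0.1489 0.0118]
tri [ 0.4213 -0.1092  0.0236] 0.0007
tri [ 0.515  -0.1062  0.0231] 0.0012
tri [0.4554 0.1312 0.0139] 0.0001
```

Request:
{"api": "send_rows", "payload": {"targets": "-3.5 0.2 0 -0.005;-3.5 0.2 0 -0.005;-3.5 0.2 0 -0.005;-3.5 0.2 0 -0.005;-3.5 0.2 0 -0.005;-3 0.2 0 0;0 0 0 0;0 0 0 0", "grip": 50}}

```text
clock: 2.95
position: [0.4698, -0.1856, 0.2167]
tcp_rot: [-0.005, 0.685, 0.728, -0.011]
force: [-0.4, 0.1, -0.3]
finger_gap: 0.0689
```

Run:
```python
from h import *
p,d,M=snap('w2')
c=[t[1] for t in blobs(mask(p,'orange'),(0,0,640,480),60)];w=wplane(M,c,.02);print(w.round(4))
print(arm.read_state()['finger_gap'])
```

```text
clock 2.95 pos [ 0.4698 -0.1856  0.2167] tool x,y,z axes
 [[-0.0605  0.9981 -0.0076]
 [ 0.9979  0.0603 -0.0227]
 [-0.0222 -0.0089 -0.9997]] F [-0.4  0.1 -0.3]
[[ 0.4199 -0.1042  0.02  ]
 [ 0.5157 -0.1052  0.02  ]
 [ 0.28   -0.135   0.02  ]
 [ 0.2895 -0.1355  0.02  ]
 [ 0.3001 -0.1515  0.02  ]
 [ 0.3496 -0.1535  0.02  ]
 [ 0.3065 -0.1755  0.02  ]
 [ 0.321  -0.2054  0.02  ]
 [ 0.347  -0.2369  0.02  ]
 [ 0.3341 -0.2273  0.02  ]
 [ 0.29   -0.2554  0.02  ]
 [ 0.3194 -0.248   0.02  ]
 [ 0.1944 -0.2702  0.02  ]
 [ 0.3029 -0.298   0.02  ]
 [ 0.3204 -0.2932  0.02  ]
 [ 0.2897 -0.2829  0.02  ]
 [ 0.2882 -0.3039  0.02  ]
 [ 0.1959 -0.3253  0.02  ]
 [ 0.1815 -0.3875  0.02  ]
 [ 0.1945 -0.3947  0.02  ]]
0.06871198463975454
```

View pics/w2.png

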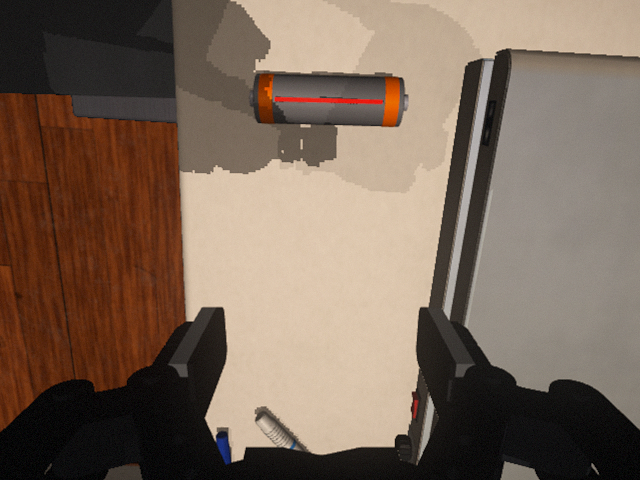

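Run:
```python
from h import *
z=np.load('pics/w2.npz');p,d,M=z['p'],z['d'],z['M'];c=calibration('wrist')
def pt(u,v):
    D=d[v,u];q=np.array([(u-c['cx'])/c['fx']*D,-(v-c['cy'])/c['fy']*D,-D]);return (M[:3,:3]@q+M[:3,3]).round(4)
for uv in((460,100),(480,100),(520,100),(445,250),(470,250),(520,250),(436,300),(265,412),(223,432),(413,405),(210,312),(222,312),(222,350),(430,312),(420,350)):print(uv,pt(*uv))
Ti=np.linalg.inv(M@np.linalg.inv(c['tool_from_camera']))
for uv in((205,312),(222,312),(222,350),(222,365),(430,312),(420,312),(420,350),(190,390)):print('tool',uv,(Ti@np.r_[pt(*uv),1])[:3].round(4))
h=cv2.cvtColor(p,cv2.COLOR_RGB2HSV).astype(int)
red=((h[...,0]<4)|(h[...,0]>175))&(h[...,1]>150)&(h[...,2]>90);red[:90]=0;red[110:]=0;red[:,:275]=0;red[:,384:]=0
v,u=np.where(red);w=wplane(M,np.stack([u,v],1),.036);k=np.polyfit(w[:,0],w[:,1],1);print('red yaw',np.arctan(k[0]),'y@.468',np.polyval(k,.468))
```

```text
(460, 100) [ 0.567  -0.1007  0.021 ]
(480, 100) [ 0.5699 -0.1007  0.0574]
(520, 100) [ 0.574  -0.1007  0.1109]
(445, 250) [ 0.5678 -0.2139  0.0402]
(470, 250) [ 0.5663 -0.1938  0.0976]
(520, 250) [ 0.5917 -0.1873  0.1111]
(436, 300) [ 0.5673 -0.2582  0.0391]
(265, 412) [ 0.424  -0.4082  0.008 ]
(223, 432) [ 0.3808 -0.4386  0.0057]
(413, 405) [ 0.5635 -0.3684  0.0328]
(210, 312) [ 0.4344 -0.1769  0.2335]
(222, 312) [ 0.4373 -0.1791  0.229 ]
(222, 350) [ 0.4382 -0.1913  0.2332]
(430, 312) [ 0.5071 -0.172   0.2329]
(420, 350) [ 0.5062 -0.1876  0.231 ]
tool (205, 312) [ 0.0106 -0.0368 -0.0159]
tool (222, 312) [ 0.0083 -0.0323 -0.0116]
tool (222, 350) [-0.0039 -0.0322 -0.0157]
tool (222, 365) [-0.0094 -0.0324 -0.0166]
tool (430, 312) [ 0.0112  0.0377 -0.0171]
tool (420, 312) [ 0.0071  0.0364 -0.0092]
tool (420, 350) [-0.0043  0.0359 -0.0151]
tool (190, 390) [ 0.0026 -0.0337 -0.046 ]
red yaw 0.036864600905644855 y@.468 -0.10679407846792983
```

Request:
{"api": "send_rows", "payload": {"targets": "0 0 4 0.01;0 0 4 0;0 0 4 0;0 0 4 0;0 0 3 0;0 0 0 0;0 0 0 0"}}

```text
clock: 3.7
position: [0.4677, -0.1793, 0.0241]
tcp_rot: [-0.002, 0.683, 0.731, -0.009]
force: [0.6, -0.9, 0.5]
finger_gap: 0.0689
```

Run:
```python
from h import *
p,d,M=snap('w3')
```

```text
clock 3.7 pos [ 0.4677 -0.1793  0.0241] tool x,y,z axes
 [[-0.0677  0.9977 -0.009 ]
 [ 0.9976  0.0676 -0.0161]
 [-0.0155 -0.0101 -0.9998]] F [ 0.6 -0.9  0.5]
```

View pics/w3.png

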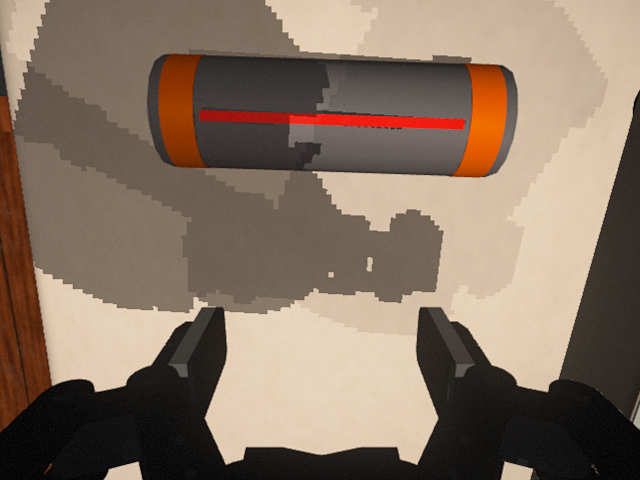

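The roller lies ahead of both fingers, which are nearly centred on it (fingers at u 222 and 420, roller 150–517). Next I'll lower the tool and square it.

Request:
{"api": "send_rows", "payload": {"targets": "0 0 1 0.01;0 0 0.9 0.01;0 0 0 0;0 0 0 0"}}

```text
clock: 4.15
position: [0.471, -0.1805, 0.0097]
tcp_rot: [0.002, 0.69, 0.724, -0.007]
force: [-0.8, -0.3, -0.0]
finger_gap: 0.0688
```

Run:
```python
from h import *
p,d,M=snap('w4')
```

```text
clock 4.15 pos [ 0.471  -0.1805  0.0097] tool x,y,z axes
 [[-0.047   0.9988 -0.0136]
 [ 0.9989  0.0469 -0.0072]
 [-0.0065 -0.0139 -0.9999]] F [-0.8 -0.3 -0. ]
```

Request:
{"api": "send_rows", "payload": {"targets": "0 -0.2 0.4 0;0 -0.1 0.3 0;0 0 0 0;1 0 0 0;1 0 0 0;0 0 0 0"}}

```text
clock: 4.8
position: [0.4667, -0.1595, 0.0024]
tcp_rot: [0.003, 0.691, 0.723, -0.007]
force: [0.7, -0.7, 0.0]
finger_gap: 0.0684
```

Run:
```python
from h import *
p,d,M=snap('w5')
```

```text
clock 4.8 pos [ 0.4667 -0.1595  0.0024] tool x,y,z axes
 [[-0.0459  0.9989 -0.0135]
 [ 0.9989  0.0458 -0.0066]
 [-0.006  -0.0138 -0.9999]] F [ 0.7 -0.7  0. ]
```

View pics/w5.png

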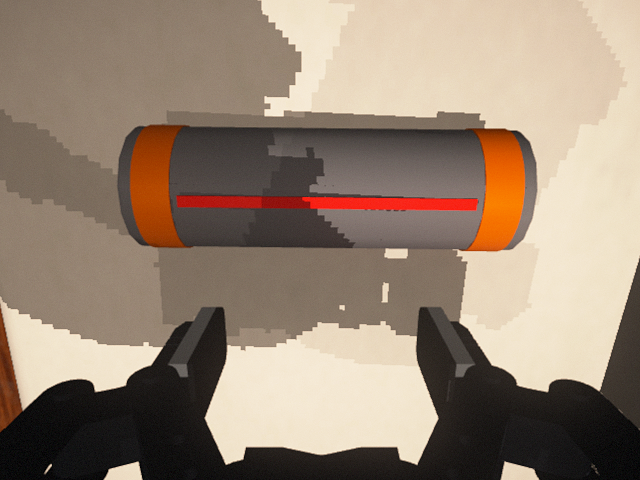

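Request:
{"api": "send_rows", "payload": {"targets": "0.6 0 -0.03 0;0.6 0 -0.03 0;0.4 0 -0.02 0;0.4 0 -0.02 0;0.4 0 -0.01 0;0.4 0 -0.01 0;0.4 0 -0.01 0;0.4 0 -0.01 0;0.4 0 -0.01 0;0.4 0 -0.01 0"}}

```text
clock: 5.85
position: [0.4651, -0.1127, 0.0041]
tcp_rot: [0.004, 0.691, 0.723, -0.007]
force: [0.1, 0.5, 0.7]
finger_gap: 0.0688
```

Run:
```python
from h import *
p,d,M=snap('w6')
```

```text
clock 5.85 pos [ 0.4651 -0.1127  0.0041] tool x,y,z axes
 [[-0.0459  0.9988 -0.0152]
 [ 0.9989  0.0458 -0.0053]
 [-0.0046 -0.0154 -0.9999]] F [0.1 0.5 0.7]
```

View pics/w6.png

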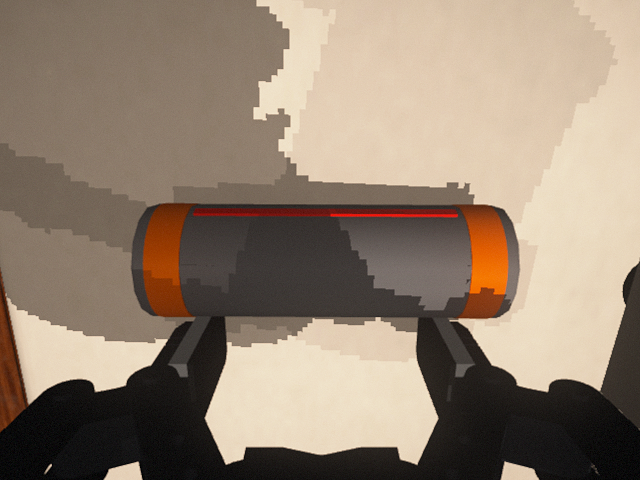

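It's rolling: the red line has moved forward to row 212. I'll keep pushing.

Request:
{"api": "send_rows", "payload": {"targets": "0.4 0 -0.01 0;0.4 0 -0.01 0;0.4 0 -0.01 0;0.4 0 -0.01 0;0.4 0 -0.01 0;0.4 0 -0.01 0;0.4 0 -0.01 0;0.4 0 -0.01 0;0.4 0 -0.01 0;0.4 0 -0.01 0;0.4 0 -0.01 0;0.4 0 -0.01 0"}}

```text
clock: 7.1
position: [0.4626, -0.0601, 0.0047]
tcp_rot: [0.003, 0.691, 0.723, -0.007]
force: [0.1, -0.3, -0.1]
finger_gap: 0.0685
```

Request:
{"api": "send_rows", "payload": {"targets": "0.4 0 -0.01 0;0.4 0 -0.01 0;0.4 0 -0.01 0;0.4 0 -0.01 0;0.4 0 -0.01 0;0.4 0 -0.01 0;0.4 0 -0.01 0;0.4 0 -0.01 0;0.4 0 -0.01 0;0.4 0 -0.01 0;0.4 0 -0.01 0;0.4 0 -0.01 0"}}

```text
clock: 8.3
position: [0.4601, -0.0078, 0.0052]
tcp_rot: [0.003, 0.691, 0.723, -0.007]
force: [0.1, -0.5, 0.3]
finger_gap: 0.0684
```

Run:
```python
from h import *
p,d,M=snap('w7')
```

```text
clock 8.3 pos [ 0.4601 -0.0078  0.0052] tool x,y,z axes
 [[-0.046   0.9988 -0.0147]
 [ 0.9989  0.0459 -0.0054]
 [-0.0047 -0.015  -0.9999]] F [ 0.1 -0.5  0.3]
```

View pics/w7.png

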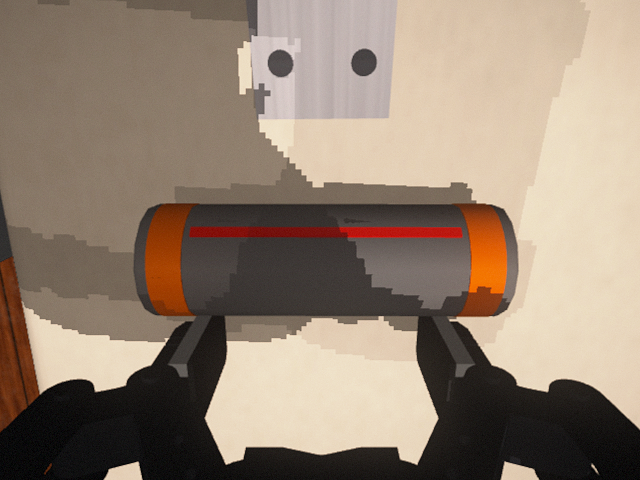

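A full turn is done, so the red line has already been underneath once. The block is centred between the fingers ahead. Next is the ramp.

Request:
{"api": "send_rows", "payload": {"targets": "0.4 0 -0.01 -0.004;0.4 0 -0.01 -0.004;0.4 0 -0.01 0;0.4 0 -0.01 0;0.4 0 -0.01 0;0.4 0 -0.01 0;0.4 0 -0.01 0;0.4 0 -0.01 0;0.4 0 -0.01 0;0.4 0 -0.01 0;0.4 0 -0.01 0;0.4 0 -0.01 0"}}

```text
clock: 9.55
position: [0.4588, 0.0412, 0.0077]
tcp_rot: [0.007, 0.688, 0.726, -0.008]
force: [-0.7, -5.8, 4.2]
finger_gap: 0.0688
```

Run:
```python
from h import *
p,d,M=snap('w8')
```

```text
clock 9.55 pos [0.4588 0.0412 0.0077] tool x,y,z axes
 [[-0.0537  0.9983 -0.0221]
 [ 0.9986  0.0536 -0.0023]
 [-0.0011 -0.0221 -0.9998]] F [-0.7 -5.8  4.2]
```

View pics/w8.png

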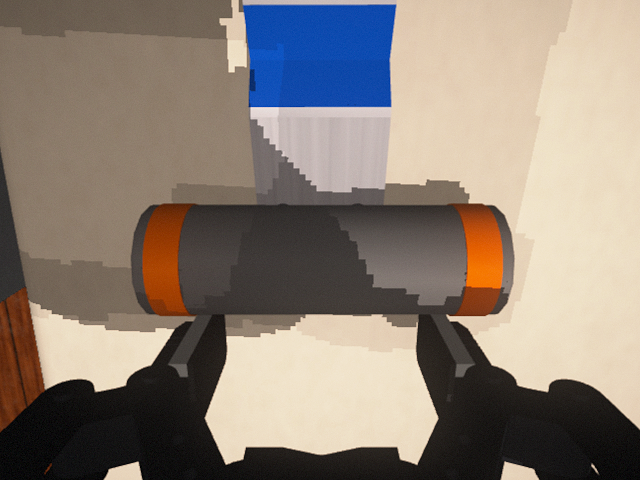

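Request:
{"api": "send_rows", "payload": {"targets": "0.3 0 0.1 0;0.3 0 0.1 0;0.3 0 0.05 0;0.3 0 0 0"}}

```text
clock: 10.0
position: [0.4603, 0.0487, 0.0084]
tcp_rot: [0.013, 0.688, 0.725, -0.011]
force: [-0.9, -7.3, 4.5]
finger_gap: 0.0685
```

Request:
{"api": "send_rows", "payload": {"targets": "0.3 0 0.3 0;0.3 0 0.3 0;0.3 0 0.2 0"}}

```text
clock: 10.3
position: [0.4622, 0.0531, 0.0033]
tcp_rot: [0.018, 0.689, 0.724, -0.012]
force: [-0.8, -8.5, 5.2]
finger_gap: 0.069
```

Run:
```python
from h import *
p,d,M=snap('w9')
```

```text
clock 10.3 pos [0.4622 0.0531 0.0033] tool x,y,z axes
 [[-0.0496  0.9978 -0.0433]
 [ 0.9987  0.05    0.0074]
 [ 0.0095 -0.0428 -0.999 ]] F [-0.8 -8.5  5.2]
```

View pics/w9.png

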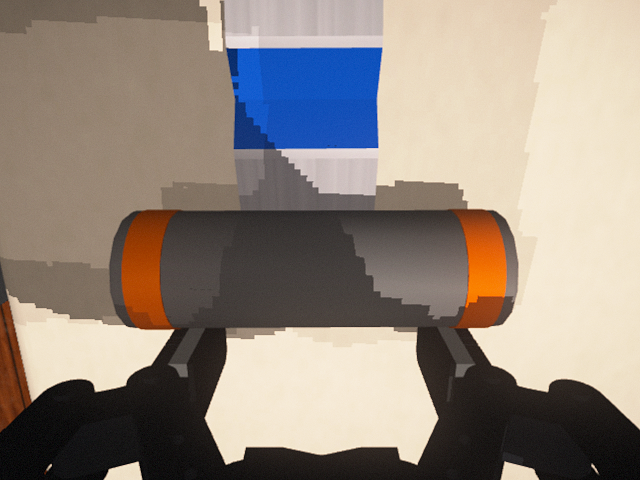

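Request:
{"api": "send_rows", "payload": {"targets": "0.8 0 -0.3 0;0.8 0 -0.3 0"}}

```text
clock: 10.55
position: [0.4623, 0.0664, 0.0098]
tcp_rot: [0.021, 0.69, 0.723, -0.014]
force: [-0.4, -8.8, 5.0]
finger_gap: 0.0684
```

Request:
{"api": "send_rows", "payload": {"targets": "0.8 0 -0.1 0;0.8 0 -0.1 0"}}

```text
clock: 10.75
position: [0.463, 0.0797, 0.0134]
tcp_rot: [0.025, 0.69, 0.723, -0.015]
force: [-0.6, -7.6, 5.5]
finger_gap: 0.0684
```

Run:
```python
from h import *
p,d,M=snap('w10')
```

```text
clock 10.75 pos [0.463  0.0797 0.0134] tool x,y,z axes
 [[-0.0455  0.9974 -0.0568]
 [ 0.9989  0.0463  0.0124]
 [ 0.015  -0.0561 -0.9983]] F [-0.6 -7.6  5.5]
```

View pics/w10.png

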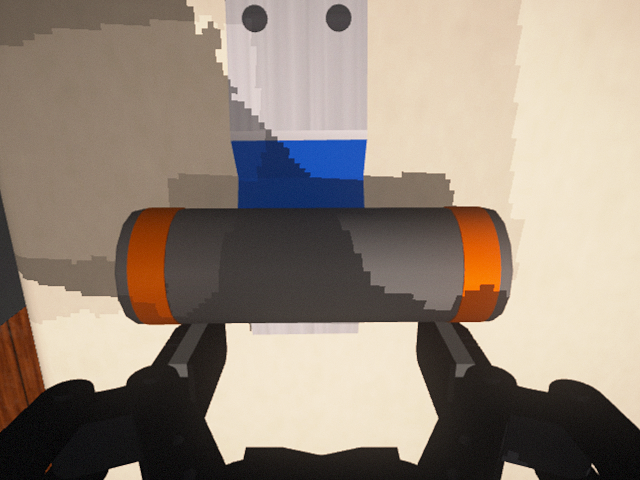

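It's on the lip, with the groove just ahead. A small nudge should drop it in.

Request:
{"api": "send_rows", "payload": {"targets": "0.6 0 -0.05 0;0.5 0 0 0"}}

```text
clock: 11.0
position: [0.4626, 0.0928, 0.0136]
tcp_rot: [0.024, 0.69, 0.723, -0.014]
force: [0.2, 0.2, 0.5]
finger_gap: 0.0683
```

Run:
```python
from h import *
p,d,M=snap('w11')
```

```text
clock 11.0 pos [0.4626 0.0928 0.0136] tool x,y,z axes
 [[-0.0456  0.9975 -0.054 ]
 [ 0.9988  0.0463  0.0131]
 [ 0.0156 -0.0533 -0.9985]] F [0.2 0.2 0.5]
```

View pics/w11.png

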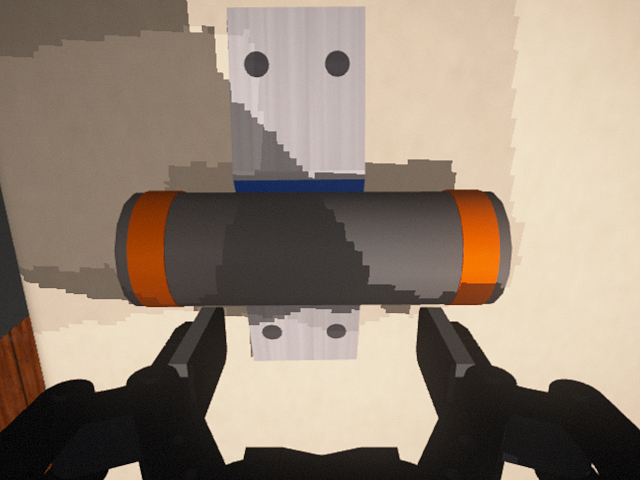

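The force is zero and the roller has dropped into the groove. I'll back off, rise and check.

Request:
{"api": "send_rows", "payload": {"targets": "-0.5 0 0 0;-1.5 0 0 0;-2 0 0 0;-3 0 -1 0;-1 0 -3 0;0 0 -4 0;0 0 -4 0;0 0 -4 0;0 0 -3 0;0 0 0 0;0 0 0 0;0 0 0 0"}}

```text
clock: 12.25
position: [0.4597, 0.0189, 0.207]
tcp_rot: [0.017, 0.69, 0.724, -0.017]
force: [0.3, 0.2, -0.6]
finger_gap: 0.0688
```

Run:
```python
from h import *
p,d,M=snap('w12')
ob=sorted(blobs(mask(p,'orange'),(150,0,560,480),150),key=lambda t:-t[0])[:2]
for h in(.025,.035):
    w=wplane(M,[t[1] for t in ob],h);print(h,[t[0] for t in ob],[t[1].round(1) for t in ob],w.round(4));w=w[np.argsort(w[:,0])];print('yaw',np.arctan2(w[1,1]-w[0,1],w[1,0]-w[0,0]),w.mean(0))
for n in('side','top'):
    p,d=read_camera(n);x0,y0,x1,y1={'top':(140,200,500,275),'side':(245,140,345,430)}[n]
    for a,c,b,_ in blobs(mask(p,'orange'),{'top':(225,215,350,270),'side':(275,180,345,270)}[n],5): print(n,a,c.round(1),plane(n,c,.027).round(4))
    np.savez(f'pics/{n}1.npz',p=p,d=d);f=2
    cv2.imwrite(f'pics/{n}1c.png',cv2.resize(p[y0:y1,x0:x1,::-1],None,fx=f,fy=f))
```

```text
clock 12.25 pos [0.4597 0.0189 0.207 ] tool x,y,z axes
 [[-0.0484  0.9976 -0.0491]
 [ 0.9988  0.0485 -0.001 ]
 [ 0.0013 -0.0491 -0.9988]] F [ 0.3  0.2 -0.6]
0.025 [np.int32(871), np.int32(858)] [array([257.6,  36.9]), array([398.5,  35.8])] [[0.4124 0.1292 0.025 ]
 [0.509  0.1346 0.025 ]]
yaw 0.05614443783317652 [0.46072436 0.13191656 0.025     ]
0.035 [np.int32(871), np.int32(858)] [array([257.6,  36.9]), array([398.5,  35.8])] [[0.4138 0.1284 0.035 ]
 [0.5074 0.1336 0.035 ]]
yaw 0.05614443783317634 [0.46062501 0.13098232 0.035     ]
side 35 [292.7 197.1] [[0.4146 0.133  0.027 ]]
side 37 [323.3 196.3] [[0.5065 0.1392 0.027 ]]
top 17 [253.4 231.7] [[0.5066 0.133  0.027 ]]
top 25 [256. 259.] [[0.4142 0.1264 0.027 ]]
```

View pics/w12.png

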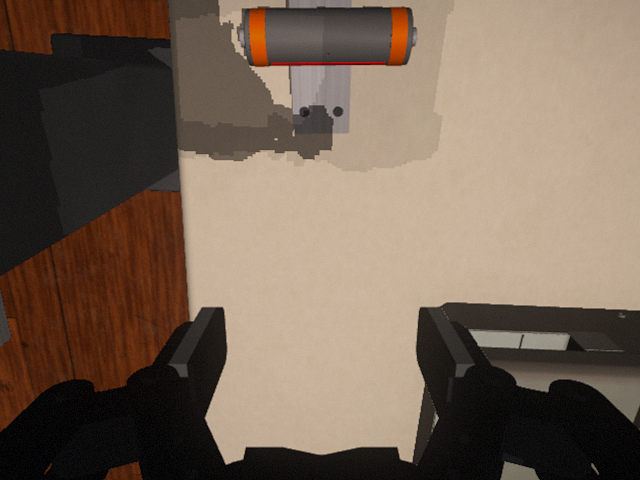

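View pics/side1c.png

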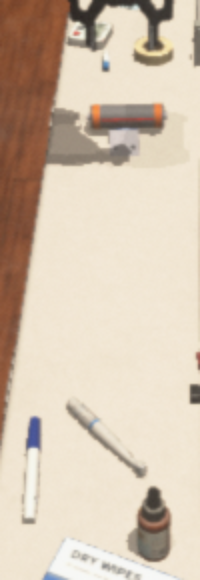

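Run:
```python
from h import *
from plant import job_done
p,d,M=snap('w13')
ob=sorted(blobs(mask(p,'orange'),(150,0,560,480),150),key=lambda t:-t[0])[:2]
print([t[1].round(1) for t in ob])
c=calibration('wrist')
v,u=np.mgrid[10:60,275:380];D=d[10:60,275:380]
q=np.stack([(u-c['cx'])/c['fx']*D,-(v-c['cy'])/c['fy']*D,-D],-1).reshape(-1,3)@M[:3,:3].T+M[:3,3]
z=q[:,2];print('top z',np.percentile(z,[50,90,95,98,99.5]).round(4), 'y of crest',np.median(q[z>np.percentile(z,93),1]))
job_done()
```

```text
clock 12.4 pos [0.4594 0.019  0.2061] tool x,y,z axes
 [[-4.850e-02  9.976e-01 -4.910e-02]
 [ 9.988e-01  4.840e-02 -2.900e-03]
 [-5.000e-04 -4.920e-02 -9.988e-01]] F [-0.8  0.3 -0.7]
[array([399.7,  35.7]), array([258.5,  36.9])]
top z [0.0413 0.0433 0.0437 0.0442 0.0448] y of crest 0.13166790129023248
the job is handed in; nothing more can be done
```

I pushed the roller along the worktop and up the ramp with both open fingers. It dropped into the V groove, and I backed off, raised the arm clear and handed the job in at about 12.4 s. No verdict is reported.

**Last checks, from the wrist camera:**

| Check | Measured | Limit |
|---|---|---|
| Roller centre off the groove line | about 1 mm | 4 mm |
| Roller axis vs groove | 0.056 vs 0.055 rad | 0.06 rad apart |
| Middle off the block's middle, along the groove | about 5 mm | 33 mm |
| Roller centre height (crest 43–44 mm) | about 25–26 mm | 27.5 mm |

- **At rest:** two wrist pictures 0.15 s apart agree to about 1 pixel.
- **Turned over:** the roller made a full turn on the flat, judging by the red line before and after. I did not photograph the line while it was underneath.
- **Bystanders:** the handpiece, vial, marker, tape roll, timer and dropper bottle look undisturbed in the side view. I did not measure them.

**What went less well or disagreed:**
- **Ramp:** the roller partly wedged against the fingers. The highest wrist force I read was about 10 N, below the 25 N limit, but I only saw the force at the end of each move. The tool also tilted about 3° while pushing, which moves cannot correct.
- **Side camera:** it puts the roller about 4–5 mm further left (+y) than the wrist camera does. It showed the block shifted the same way by even more, so I take this as calibration error.

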